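# Lock the cam clamp with the C-hook

### The arm

A 6-joint arm with a two-finger parallel gripper is mounted at the origin on the work surface. World frame = base frame: x ahead of the robot, y to its left, z up, the work surface at z = 0. Lengths are in m, angles in degrees, forces in N, time in s.
With the tool pointing down it reaches from about 0.375 to 0.9 m from the base axis. Payload 3.1 kg.
Tool frame: the origin (TCP) lies between the finger pads; the fingertips stand 22 mm ahead of it and the grasp point (between the pads) lies 3 mm ahead of it (bot.tip_extent is the distance from the TCP to the fingertips, in m); y points along the fingers, z is the direction in which the jaws open and shut, and the axes are right-handed (so a half turn about y gives the same grasp; the last joint's range is limited). The gripper opens to 87 mm and grips with 3 to 60 N. Pads are 19 mm wide; open, the fingers measure 117 mm over their backs; the gripper's body (75 mm by 190 mm) begins 51 mm behind the grasp point.
Start: joints at [-10.227, 30.224, 82.088, -0, 67.689, -10.227], TCP at [0.625, 0, 0.245] pointing down, gripper open.
Joint ranges: [-176.69, 176.69], [-43.24, 126.21], [12.49, 139.97], [-82, 262], [0, 151.66], [-163.58, 163.58]. Speed limits (degrees/s): [159.86, 159.86, 180, 180, 180, 180].

### API

Orientations are given as a 3x3 rotation matrix whose columns are the frame's x, y, z axes.
In Python, from rig import bot, eyes, models gives the robot as it stands. The module is installed in compiled form; this text tells all that it offers.
- The arm moves only by the tool arm_command, never from a script. Its arguments are lists of equal length, an entry for each row: "translation": the shift along the tool's x, y, z each as a share of 0.08 m, from -1 to 1, a list of three; "rotation": the turn, a rotation vector about the tool's x, y, z each as a share of 60 degrees, from -1 to 1, a list of three; "grip": the closure, from -1 (fully open) to 1 (shut), so that 0 is half open. In form: {"translation": [[x, y, z], ...], "rotation": [[rx, ry, rz], ...], "grip": [grip, ...]}. A call has 1 to 5 rows; each row is the pose to reach, as a shift and turn from the pose commanded when the call began, along the tool's axes at that moment; what a row does not reach only later rows make up. A row lasts 1/10 s, in which the tool goes at most 50 mm and 8.59 degrees, less where a joint would pass 70% of its speed; a pose out of reach is approached as far as the arm can. A call with a number of a shift or a turn outside -1 to 1 is refused whole. A call with a gripper value outside its range is refused whole. The fingers move at their own pace and stop on an object; the grip force is fixed at half the most. Time passes only in rows, so rows that repeat a pose let the fingers close. It gives the time, the measured TCP pose, the force and the opening at its end, in the units of the state.
- bot.read_state(): the state, without advancing time (a new reading comes with each control period).
- eyes.capture(name): name is "scene" or "side" or "wrist"; returns a dict with "image" (480x640x3 uint8, blue, green, red), "mtx" (3x3 intrinsics, pixels), "dist_coeffs" ([k1, k2, p1, p2, k3] as OpenCV has them; the pictures are not rectified), "rvec" (rotation vector, rad) and "tvec" (3), from world to camera coordinates, as OpenCV has them; the wrist camera has in their place "hand_eye" (4x4, takes a point from camera to tool coordinates, whose origin is the TCP and whose axes are the tool frame's). Camera axes: x right, y down, z forward; pixel columns grow to the right and rows downward; lengths in m; the calibration is good to about 2 mm. A picture is of the moment at which its call begins: read the wrist's pose just before it. There is no depth.
- bot.hand_in(): hands the job in, once; it reports no verdict.
Trained networks look in the newest picture that a camera, given by its name, has taken for a name from the list of things; names that differ only in an ending like _2 or _b are one class to them, and where a whole thing is asked for, a point or a joint stands for the part that bears it (a point fixed in the world has none). Each returns a list of dicts, best first, with "conf" (0 to 1); they miss things now and then, are a little off and sometimes report something else, mostly with a low value. They report only what shows in the picture. A call takes as long as a camera call. They do not tell look-alikes from the thing itself.
- models.recognise(camera, thing): "extent" ([left, top, right, bottom] as shares, 0 to 1, of the picture: columns of its width, rows of its height, round what is visible of it).
- models.spot_point(camera, thing): "point" ([column, row] as shares, 0 to 1, of the picture: columns of its width, rows of its height: a listed point, or the origin of a listed thing).
The state is a dict: "time_s": time; "joint_positions": joint angles; "qvel": joint speeds; "tau": joint torques, N m; "position": TCP position; "tcp_rot": TCP orientation; "force": force on the tool from outside, world axes, zero at the start; "moment": the same for the moment, N m; "opening": opening from 0.0 (shut) to 1.0 (fully open).
Only numpy, scipy, OpenCV 4.12 (cv2) and the standard library are available. Lean on these libraries where they do the work, as an engineer would, in place of code of your own. Each camera call takes 0.05 s, during which the arm holds its last target. There are 200 camera calls.

### The job

Lock down the cam lever of the roller clamp: take the curved lock hook (not the straight pin) by its square handle and pass its point through the ring eye along its own curve, so that the point curls over the lever's flat tail and its collar comes fully home on the bush that stands proud of the eye. Keep it pressed there with a light, steady push of about 7 N for about a second, never over 9 N, nor forced in the eye. Then let go, leaving it standing on the base plate and everything else on the bench where it is.

Things in the scene. Friction and masses are not known exactly. Their poses are not given: they have to be found in the camera images.
- hook_grip (a point): Centre of the loose steel C-hook's upright square handle, 24 x 24 x 84 mm (faces square to x, y; foot 42 mm below; z up). The hook weighs 0.27 to 0.47 kg and stands on its foot. A level round bar, 9 mm thick, 24 mm below this point, leaves the handle along +y and bends anticlockwise (seen from above) on a 50 mm radius about (-50, 0) mm, ending 1.50 rad round.
- hook_tip (a point): End of the hook's bar centre line (its round nose reaches 4.5 mm further), at (-46.5, 49.9, -24) mm from hook_grip in the hook's axes, which it shares.
- hook_collar (a point): Centre of the front face (towards the tip) of the collar, a 25 mm disc, 4 mm thick, on the hook's bar 0.45 rad round the arc: at (-5.0, 21.7, -24) mm from hook_grip in the hook's axes, which it shares.
- lock_eye: Steel ring on the fixture; origin at its hole's centre, axis y, z up. Hole 14 mm, outside 27 mm, faces at y = -5 and +5 mm. A stiffly held, rigid bush (seat_bush: 26 mm, hole 18 mm) stands 1 to 11 mm proud of the -y face, set differently each time, not measured: the collar seats on it, found by feel. It seats with 5 N or more for half a second; over 9 N on the bush, or 16 N in all, spoils it.
- arc_centre (a point): Unmarked point 50 mm to the -x side of the eye's centre, at hole height, eye's axes: the hook's arc turns about the vertical here. Hook yaw relative to the eye goes from about -2.0 rad (tip before the bush) to between -0.87 and -0.54 rad (collar on the bush). The base plate there is clear; its top is 18 mm below, so a hook standing on it has its bar at hole height.
- lever_tail (a point): Top centre of the cam lever's flat steel tail, a strip lying along the eye's x, 115 x 16 mm, 10 mm lower than the hole's centre and 22 mm to its +y side. The hook's point ends above it.
- roller (a point): Middle of the axis of the clamped roller, 50 mm diameter, 400 mm long with its shaft along y, 170 mm to the -x side of the eye and 25 mm above its centre. The cam above it, the fixture's tallest part, is 110 mm above the bench.
- straight_pin_grip (a point): Centre of the handle of a loose steel straight pin with the same square handle, collar and bar thickness as the hook, but a straight bar 75 mm long along +y: not wanted, leave it.
- mallet_head: Bystander: rubber mallet head 50 x 85 x 50 mm, origin at the centre of its underside.
- lagging_ring: Bystander: polyurethane ring 72 mm outside diameter, 30 mm tall, origin at the centre of its underside.
- drift_punch: Bystander: stubby brass punch 85 mm long, 16 mm thick, lying along its x, origin on its underside.
- pliers_case: Bystander: flat chrome case 75 x 150 x 28 mm, origin at the centre of its underside.
- bearing: Bystander: steel bearing ring 62 mm diameter, 18 mm tall, origin at the centre of its underside.
There are look-alikes about, which are no part of the job. Leave any turquoise or yellow look-alike of the part that bears hook_grip alone.

How it is judged:
By the outcome, as a careful person would: the job done as asked, in the order asked, and still so for the second after the job is handed in, with the robot touching nothing.
It also fails if it takes over 72 s, if anything falls off the work surface, if the arm or the gripper's body presses on something with over 40 N, if the wrist force passes 120 N, or if a joint passes its speed limit or range.

## Working session

There is one attempt and no reset: what is moved stays moved. The work goes in short steps, Python scripts to look and compute and a tool call to move; the robot and the scene stay as the last step left them, time stands still between calls to the robot, and variables do not carry over. Pictures are saved under pics/ and viewed, about 8 in all and at most 12, crops included, and the job is handed in when it is done.

Besides the shell and the picture viewer there is one more tool, called after "Emit:" as name(argument=value, ...) on one line, values as JSON. arm_command: Moves the arm, as the interface text tells. Shift numbers are shares of 0.08 m and turn numbers shares of 60 degrees, none past 1 either way. Its arguments: {"type":"object","properties":{"translation":{"type":"array"},"rotation":{"type":"array"},"grip":{"type":"array"}},"required":["translation","rotation","grip"]}

```bash
mkdir -p pics
cat > h.py <<'E'
import numpy as np, cv2
from rig import bot, eyes, models
def cap(n):
    s=bot.read_state(); c=eyes.capture(n)
    if 'hand_eye' in c:
        T=np.eye(4); T[:3,:3]=np.array(s['tcp_rot']); T[:3,3]=s['position']
        M=T@np.array(c['hand_eye'])          # cam->world
        c['R']=M[:3,:3].T; c['t']=-M[:3,:3].T@M[:3,3]
    else:
        c['R']=cv2.Rodrigues(np.array(c['rvec'],float))[0]; c['t']=np.array(c['tvec'],float).ravel()
    c['K']=np.array(c['mtx'],float); c['d']=np.array(c['dist_coeffs'],float); return c
def ray(c,p):
    u=cv2.undistortPoints(np.array([[p]],float),c['K'],c['d']).ravel()
    return -c['R'].T@c['t'], c['R'].T@np.array([u[0],u[1],1.])
def onz(c,p,z):
    o,d=ray(c,p); return o+d*(z-o[2])/d[2]
def proj(c,X):
    return cv2.projectPoints(np.array(X,float).reshape(-1,1,3),cv2.Rodrigues(c['R'])[0],c['t'],c['K'],c['d'])[0].reshape(-1,2)
def tri(obs):
    A=np.zeros((3,3));b=np.zeros(3)
    for c,p in obs:
        o,d=ray(c,p); d=d/np.linalg.norm(d); P=np.eye(3)-np.outer(d,d); A+=P;b+=P@o
    X=np.linalg.solve(A,b); return X,[np.round(proj(c,X)[0]-p,1) for c,p in obs]
def spot(n,t):
    return [(round(r['conf'],2),np.round(np.array(r['point'])*[640,480],1)) for r in models.spot_point(n,t)]
E
python3 - <<'E'
from h import *
for n in ['scene','side','wrist']:
    c=cap(n); cv2.imwrite(f'pics/{n}0.png',c['image'])
    print(n,'cam at',np.round(-c['R'].T@c['t'],3))
    for t in ['hook_grip','hook_tip','hook_collar','lock_eye','arc_centre','lever_tail','roller','straight_pin_grip','mallet_head','lagging_ring','drift_punch','pliers_case','bearing']:
        print(t,[(a,p.tolist(), np.round(onz(c,p,{'hook_grip':.042,'straight_pin_grip':.042}.get(t,0.03)),3)[:2].tolist()) for a,p in spot(n,t)[:4]])
s=bot.read_state(); print(np.round(s['tcp_rot'],3),s['force'],s['time_s'])
E
```

```text
scene cam at [ 0.931 -0.744  1.063]
hook_grip [(0.96, [175.0, 295.1], [0.332, -0.278]), (0.84, [293.6, 392.0], [0.672, -0.365]), (0.8, [148.2, 396.5], [0.422, -0.493]), (0.79, [260.7, 341.8], [0.56, -0.298])]
hook_tip [(0.97, [162.7, 325.4], [0.347, -0.348]), (0.69, [115.7, 414.5], [0.382, -0.546]), (0.67, [288.0, 430.4], [0.694, -0.432])]
hook_collar [(0.84, [289.0, 402.7], [0.671, -0.384]), (0.84, [167.0, 306.3], [0.326, -0.304]), (0.63, [141.0, 399.2], [0.407, -0.501]), (0.6, [254.6, 346.1], [0.549, -0.307])]
lock_eye [(0.5, [340.6, 267.4], [0.626, -0.047])]
arc_centre [(0.82, [317.7, 259.1], [0.568, -0.048])]
lever_tail [(0.55, [324.5, 256.0], [0.579, -0.033])]
roller [(0.81, [271.5, 231.4], [0.43, -0.019]), (0.67, [256.5, 350.1], [0.557, -0.313])]
straight_pin_grip [(0.46, [379.0, 319.9], [0.76, -0.145])]
mallet_head [(0.56, [342.4, 375.6], [0.741, -0.288])]
lagging_ring [(0.98, [417.3, 238.9], [0.757, 0.108])]
drift_punch [(0.68, [174.9, 364.8], [0.424, -0.412])]
pliers_case [(0.76, [375.1, 322.9], [0.754, -0.149])]
bearing []
side cam at [0.189 0.766 0.806]
hook_grip [(0.84, [
[... 790 characters left out ...]
 [0.604, 0.291])]
mallet_head [(0.76, [303.6, 192.0], [0.712, -0.236])]
lagging_ring [(0.79, [221.0, 278.4], [0.73, 0.155])]
drift_punch [(0.53, [418.4, 196.7], [0.406, -0.349])]
pliers_case [(0.87, [270.8, 217.8], [0.738, -0.092])]
bearing [(0.73, [287.6, 431.9], [0.417, 0.422])]
wrist cam at [0.625 0.069 0.384]
hook_grip []
hook_tip []
hook_collar []
lock_eye []
arc_centre [(0.84, [251.4, 265.6], [0.563, -0.05])]
lever_tail [(0.87, [257.7, 239.3], [0.57, -0.025])]
roller [(0.82, [110.6, 259.5], [0.433, -0.045])]
straight_pin_grip []
mallet_head []
lagging_ring []
drift_punch []
pliers_case []
bearing []
[[-0.  0.  1.]
 [-1.  0. -0.]
 [-0. -1.  0.]] [ 0.43712408  0.21159647 -0.74873564] 2.1
```

View pics/scene0.png

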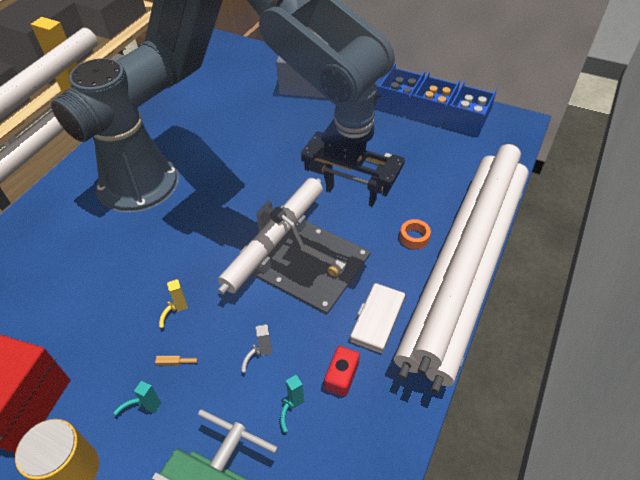

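View pics/side0.png

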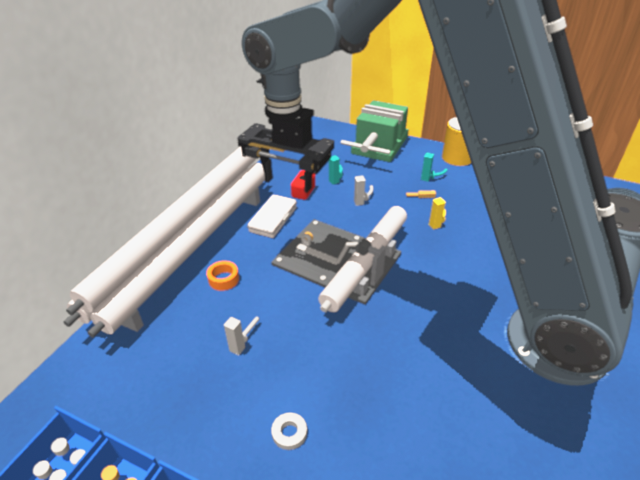

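The scene view shows four curved hooks: yellow (175,295), turquoise (148,396), turquoise (293,390) and plain steel (262,340). The straight pin shows at (235,336) in the side view only. I choose the steel hook at (262,340) and check it in a close crop, with the fixture beside it.

Run:
```python
import cv2,numpy as np
s=cv2.imread('pics/scene0.png');d=cv2.imread('pics/side0.png');w=cv2.imread('pics/wrist0.png')
f=lambda i,x,y,w,h,W,H:cv2.resize(i[y:y+h,x:x+w],(W,H),interpolation=cv2.INTER_CUBIC)
a=np.hstack([f(s,225,310,70,75,280,300),f(s,250,205,130,75,520,300)])
b=np.hstack([f(d,340,165,50,50,280,300),f(d,265,205,130,75,520,300)])
cv2.imwrite('pics/crop1.png',np.vstack([a,b]))
```

```text
(no output)
```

View pics/crop1.png

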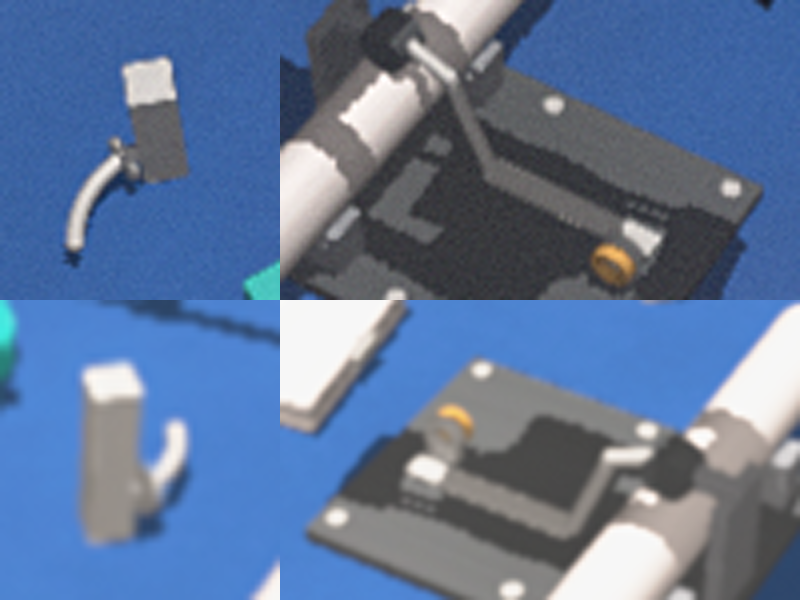

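View pics/wrist0.png

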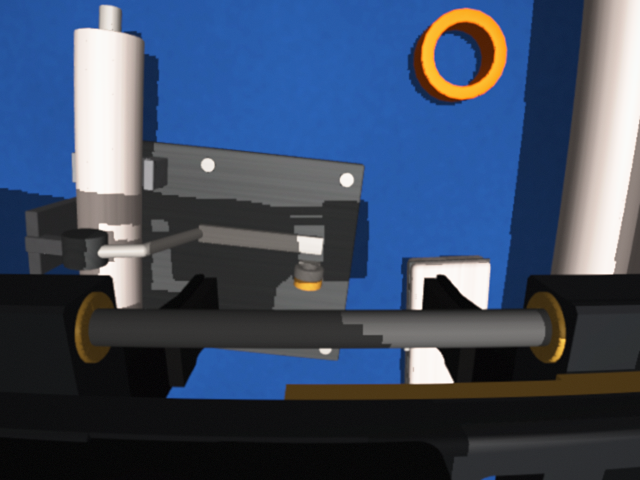

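The crop shows the steel C-hook standing, its bar curving to the tip and a collar beside the handle. It is not the straight pin. The fixture's brass bush is at scene (333,271), side (309,235) and wrist (308,283). Next I triangulate the hook and fixture.

```bash
cat >> h.py <<'E'
def pose(T):  # print
    pass
E
python3 - <<'E'
from h import *
C={n:cap(n) for n in ['scene','side','wrist']}
P=dict(grip={'scene':(260.7,341.8),'side':(357.4,191.4)},tip={'scene':(243.7,371.7),'side':(372.4,187.2)},
collar={'scene':(254.6,346.1),'side':(366.8,193.3)},
bush={'scene':(333.2,271),'side':(308.7,234.5),'wrist':(308,283)},
b1={'scene':(362.7,252),'side':(279.2,259.2),'wrist':(347,180)},b2={'scene':(318.5,231),'side':(323,277.5),'wrist':(208,165)},
b3={'side':(315.2,222.2),'wrist':(325,351)},roller={'scene':(271.5,231.4),'side':(365.5,255.5),'wrist':(110.6,259.5)},
arc={'scene':(317.7,259.1),'side':(322.3,243.8),'wrist':(251.4,265.6)},tail={'scene':(324.5,256),'side':(316.1,254.3),'wrist':(257.7,239.3)})
X={}
for k,v in P.items():
    X[k],r=tri([(C[n],p) for n,p in v.items()]); print(k,np.round(X[k],4),[list(map(float,a)) for a in r])
d=X['tip']-X['grip']; print('hook yaw',np.degrees(np.arctan2(d[1],d[0]))-133.0,np.linalg.norm(d[:2]))
for a,b in [('b2','b1'),('b3','b1')]:
    d=X[b]-X[a]; print(a,b,np.degrees(np.arctan2(d[1],d[0])),np.linalg.norm(d))
E
```

```text
grip [ 0.5641 -0.2941  0.0385] [[2.8, 0.2], [2.0, -0.3]]
tip [ 0.5503 -0.3607  0.0144] [[-1.2, -0.1], [-0.8, 0.1]]
collar [ 0.5471 -0.3062  0.0281] [[-0.7, -0.1], [-0.5, 0.1]]
bush [ 0.6147 -0.0658  0.0334] [[-0.7, -0.1], [-0.6, 0.2], [0.3, 0.5]]
b1 [0.6497 0.0268 0.014 ] [[-0.5, 0.3], [-0.2, -0.3], [0.1, -1.2]]
b2 [0.5253 0.0406 0.0142] [[-0.6, 0.3], [-0.3, -0.3], [0.2, -1.4]]
b3 [ 0.6315 -0.146   0.0117] [[0.5, -0.3], [1.0, -1.1]]
roller [ 0.4447 -0.0355  0.0527] [[1.5, 0.6], [1.6, -0.7], [-0.6, -2.0]]
arc [ 0.5666 -0.0488  0.0327] [[-0.9, -0.5], [0.2, 0.1], [3.3, -0.2]]
tail [ 0.5717 -0.0253  0.0177] [[-1.2, -0.0], [0.6, -0.7], [4.0, -3.4]]
hook yaw -234.7050170123468 0.0680756676583972
b2 b1 -6.334552927599955 0.12512485334643583
b3 b1 83.99458452551788 0.17374876406859996
```

Emit:
arm_command(translation=[[1,0.7,-0.2],[1,0.7,-0.2],[1,0.7,-0.2],[1,0.7,-0.2]], rotation=[[0,0,0],[0,0,0],[0,0,0],[0,0,0]], grip=[-1,-1,-1,-1])

```text
time_s: 2.65
position: [0.6085, -0.0807, 0.1878]
tcp_rot: [[-0.002, -0.002, 1.0], [-1.0, 0.001, -0.002], [-0.001, -1.0, -0.002]]
force: [0.5, 0.2, -0.2]
opening: 0.997
```

Run:
```python
from h import *
c=cap('wrist'); print([ (t,spot('wrist',t)[:2]) for t in ['lock_eye','arc_centre','lever_tail']])
s=bot.read_state();print(s['position'],s['time_s'],np.round(s['joint_positions'],1))
cv2.imwrite('pics/w1.png',c['image'])
e=np.array([.615,-.058,.03]); p=proj(c,e)[0]; print(p)
x,y=int(p[0])-150,max(0,int(p[1])-110); print(x,y)
cv2.imwrite('pics/w1c.png',cv2.resize(c['image'][y:y+220,x:x+290],None,fx=2.7,fy=2.7,interpolation=cv2.INTER_CUBIC))
```

```text
[('lock_eye', [(0.59, array([330.4, 191.5]))]), ('arc_centre', [(0.61, array([261.7, 182.4]))]), ('lever_tail', [(0.83, array([268. , 154.6]))])]
[ 0.60981936 -0.07905999  0.18960467] 2.85 [-17.8  33.1  86.7   0.   60.1 -17.9]
[328.6894024  195.90137623]
178 85
```

View pics/w1c.png

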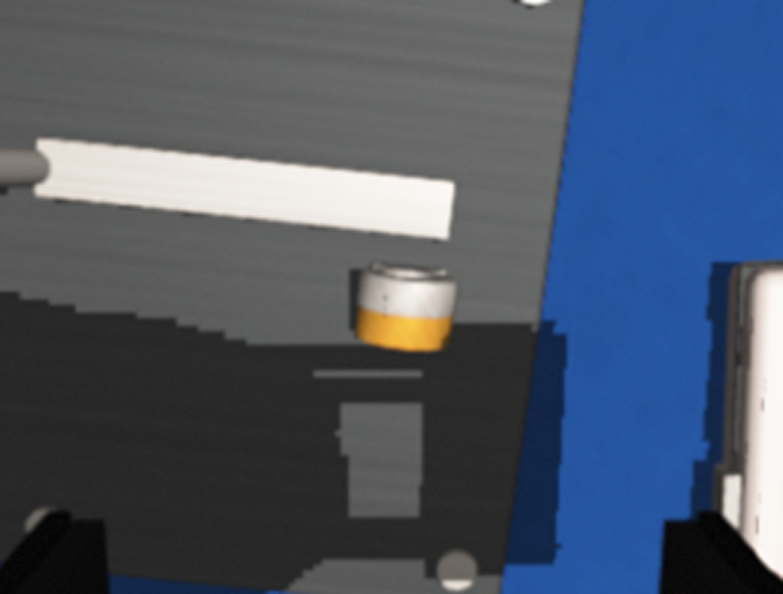

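The crop shows the bright lever tail with corners at about (38,140), (455,181), (448,239) and (35,197). The eye ring spans columns 358 to 457, with the brass bush below it on its -y side, ending near row 348.

Run:
```python
from h import *
c=cap('wrist'); f=lambda x,y:(178+x/2.7,85+y/2.7)
w=lambda x,y,z:onz(c,f(x,y),z)
ang=lambda d:np.degrees(np.arctan2(d[1],d[0]))
for H in [.028,.030,.032]:
    q=[w(x,y,H-.01) for x,y in [(38,140),(455,181),(448,239),(35,197)]]
    top=q[1]-q[0];bot_=q[2]-q[3]
    print('H',H,'tail len',np.linalg.norm(top),np.linalg.norm(bot_),'w',np.linalg.norm(q[1]-q[2]),'yaw',ang(top),ang(bot_))
    yaw=np.radians((ang(top)+ang(bot_))/2); ex=np.array([np.cos(yaw),np.sin(yaw),0]);ey=np.array([-ex[1],ex[0],0])
    tc=sum(q)/4
    L,R=w(358,300,H),w(457,290,H); m=(L+R)/2
    print(' tail c',tc.round(4),'ring w',np.linalg.norm(R-L),'mid',m.round(4))
    eye=tc-.022*ey; eye+=ex*np.dot(m-eye,ex); eye[2]=H
    print(' eye',eye.round(4))
    for nm,p in [('ring+y top',(412,264)),('junction top',(407,313)),('bush end top',(402,347))]:
        print('  ',nm,'y in eye',round(float(np.dot(w(*p,H+.0132)-eye,ey)),4))
    e=np.array([c for c in eye]); 
b=w(530,0,.014);b2=w(457,570,.014); print(b,b2,ang(b-b2)-90, 'plate edge',ang(w(583,0,.012)-w(500,590,.012))-90)
```

```text
H 0.028 tail len 0.11523667728495125 0.11548325449645905 w 0.01602414293474375 yaw -5.647894217183592 -5.853028777249995
 tail c [ 0.5719 -0.0279  0.018 ] ring w 0.02714834374131932 mid [ 0.6171 -0.0559  0.028 ]
 eye [ 0.6172 -0.0546  0.028 ]
   ring+y top y in eye 0.0088
   junction top y in eye -0.0041
   bush end top y in eye -0.0132
H 0.03 tail len 0.11449608435895646 0.11474107688976315 w 0.0159211603845505 yaw -5.647894217183591 -5.853028777249992
 tail c [ 0.5722 -0.0278  0.02  ] ring w 0.026968076530189282 mid [ 0.617  -0.0556  0.03  ]
 eye [ 0.6171 -0.0544  0.03  ]
   ring+y top y in eye 0.0089
   junction top y in eye -0.0039
   bush end top y in eye -0.013
H 0.032 tail len 0.11375549143296167 0.11399889928306717 w 0.015818177834357253 yaw -5.64789421718359 -5.853028777249994
 tail c [ 0.5724 -0.0277  0.022 ] ring w 0.026787809319059133 mid [ 0.617  -0.0553  0.032 ]
 eye [ 0.6171 -0.0543  0.032 ]
   ring+y top y in eye 0.009
   junction top y in eye -0.0037
   bush end top y in eye -0.0127
[0.64994943 0.0224887  0.014     ] [ 0.63315608 -0.14240409  0.014     ] -5.815183252797766 plate edge -5.925153786131062
```

Emit:
arm_command(translation=[[1,0,-0.4],[1,0,-0.4],[1,0,-0.4],[1,0,-0.4],[1,0,-0.4]], rotation=[[0,0.7,0],[0,0.7,0],[0,0.7,0],[0,0.7,0],[0,0.7,0]], grip=[-1,-1,-1,-1,-1])

```text
time_s: 3.4
position: [0.5774, -0.1597, 0.1894]
tcp_rot: [[-0.673, 0.001, 0.74], [-0.74, -0.001, -0.673], [-0.001, -1.0, 0.001]]
force: [0.3, 0.2, -0.4]
opening: 0.999
```

Emit:
arm_command(translation=[[1,0,0.1],[1,0,0.1],[1,0,0.1],[1,0,0.1],[1,0,0.1]], rotation=[[0,0.7,0],[0,0.7,0],[0,0.7,0],[0,0.7,0],[0,0.7,0]], grip=[-1,-1,-1,-1,-1])

```text
time_s: 3.9
position: [0.5299, -0.2245, 0.1894]
tcp_rot: [[-0.995, 0.001, 0.099], [-0.099, -0.001, -0.995], [-0.001, -1.0, 0.001]]
force: [0.1, -0.5, 0.7]
opening: 1.001
```

Emit:
arm_command(translation=[[0.1,0,0.1],[0.1,0,0.1],[0.1,0,0.1],[0.1,0,0.1],[0.1,0,0.1]], rotation=[[0,0.7,0],[0,0.7,0],[0,0.7,0],[0,0.7,0],[0,0.7,0]], grip=[-1,-1,-1,-1,-1])

```text
time_s: 4.4
position: [0.523, -0.2329, 0.1894]
tcp_rot: [[-0.806, 0.001, -0.591], [0.591, -0.001, -0.806], [-0.002, -1.0, -0.0]]
force: [-0.6, -0.6, -0.3]
opening: 1.0
```

Emit:
arm_command(translation=[[0,0,0],[0,0,0],[0,0,0],[0,0,0],[0,0,0]], rotation=[[0,0.32,0],[0,0.32,0],[0,0.32,0],[0,0.32,0],[0,0.32,0]], grip=[-1,-1,-1,-1,-1])

```text
time_s: 4.9
position: [0.5228, -0.2331, 0.1891]
tcp_rot: [[-0.572, 0.001, -0.82], [0.82, -0.001, -0.572], [-0.001, -1.0, -0.0]]
force: [0.4, 0.5, 0.1]
opening: 1.001
```

Run:
```python
from h import *
c=cap('wrist'); print([ (t,spot('wrist',t)[:2]) for t in ['hook_grip','hook_tip','hook_collar']])
s=bot.read_state();print(s['position'],s['time_s'],np.round(s['joint_positions'],1));R=np.array(s['tcp_rot']);print('psi',np.degrees(np.arctan2(R[1,2],R[0,2])))
cv2.imwrite('pics/w2.png',c['image'])
def off(yaw,v): a=np.radians(yaw); return np.array([np.cos(a)*v[0]-np.sin(a)*v[1],np.sin(a)*v[0]+np.cos(a)*v[1],v[2]])
g=np.array([.564,-.294,.042])
for v in [(0,0,0),(0,0,.042),(-.0465,.0499,-.024)]: print(proj(c,g+off(125,v))[0])
```

```text
[('hook_grip', [(0.67, array([348.7, 119.9]))]), ('hook_tip', [(0.86, array([586.5, 236.8])), (0.57, array([387.9,  61.8]))]), ('hook_collar', [(0.92, array([350.4, 119.4]))])]
[ 0.52239251 -0.23343422  0.18868439] 5.1 [-35.3  30.2  93.   -0.   56.8 109.9]
psi -145.16244198754453
[321.44944465 124.40926154]
[321.72804938 123.4062964 ]
[391.51605388  58.1471063 ]
```

View pics/w2.png

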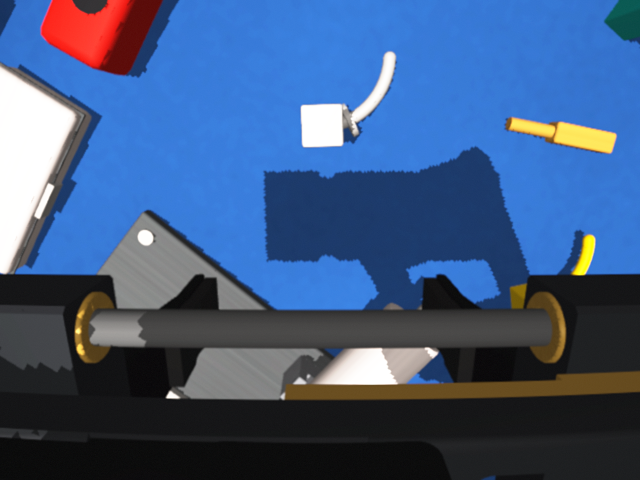

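The wrist view shows the steel hook with its handle top at about (322,126) and its tip at (390,57), close to the prediction. I refine with the square top.

Run:
```python
from h import *
c=cap('wrist'); im=c['image'].astype(int)
m=((im.min(2)>150)).astype(np.uint8); m[:90]=0;m[160:]=0;m[:,:280]=0;m[:,365:]=0
m=cv2.morphologyEx(m,cv2.MORPH_OPEN,np.ones((25,25),np.uint8))
n,l,st,ce=cv2.connectedComponentsWithStats(m); print(st[1:],ce[1:])
r=im[100:155,295:360].mean(2).astype(int); 
print(r[25,::1].tolist()); print(r[:,25].tolist()); print(r[:,10].tolist())
ct=onz(c,ce[1]+.0,.084); print('top centre',ct)
g2=(im.min(2)>150)
rows=range(112,142); L=[np.argmax(g2[y,290:330])+290 for y in rows]
cols=range(306,340); T=[np.argmax(g2[95:130,x])+95 for x in cols]; B=[150+8-np.argmax(g2[110:158,x][::-1])-1 for x in cols]
print(np.polyfit(rows,L,1),np.polyfit(cols,T,1),np.polyfit(cols,B,1))
for p0,p1 in [((302,105.5),(342,105.5)),((L[0],112),(L[-1],141))]:
    d=onz(c,p1,.084)-onz(c,p0,.084); print(np.degrees(np.arctan2(d[1],d[0])),np.linalg.norm(d))
t=onz(c,(391,60),.018); print('tip~',t)
```

```text
[[ 300  104   42   43 1753]] [[320.5641757  124.93896178]]
[136, 137, 137, 136, 141, 186, 247, 255, 255, 255, 255, 255, 255, 255, 255, 255, 255, 255, 255, 255, 255, 255, 255, 255, 255, 255, 255, 255, 255, 255, 254, 254, 254, 255, 255, 255, 255, 255, 254, 254, 254, 254, 254, 255, 255, 249, 193, 139, 127, 124, 120, 113, 100, 100, 124, 142, 181, 231, 243, 230, 143, 77, 92, 121, 129]
[136, 135, 133, 154, 220, 253, 255, 255, 255, 255, 255, 255, 255, 255, 255, 255, 255, 255, 255, 255, 255, 255, 255, 255, 255, 255, 255, 255, 255, 255, 255, 255, 255, 254, 254, 254, 255, 255, 255, 255, 255, 255, 255, 255, 255, 252, 215, 153, 133, 134, 134, 135, 135, 134, 136]
[137, 135, 137, 133, 159, 233, 254, 255, 255, 255, 255, 255, 255, 255, 255, 255, 255, 255, 255, 255, 255, 255, 255, 255, 255, 255, 255, 255, 255, 255, 255, 255, 255, 255, 255, 255, 255, 255, 255, 255, 255, 255, 255, 255, 255, 254, 240, 160, 130, 135, 135, 136, 135, 135, 135]
top centre [ 0.5635485  -0.29324215  0.084     ]
[4.80533927e-02 2.94321246e+02] [-2.21543163e-02  1.11291826e+02] [-3.66692131e-02  1.57531704e+02]
-145.1179638188914 0.02279876488285232
126.31483554081477 0.016299155001730164
tip~ [ 0.54872809 -0.35968624  0.018     ]
```

Emit:
arm_command(translation=[[-0.91,0.3,0],[-0.91,0.7,0],[-0.91,0.7,0],[-0.91,0.7,0],[-0.91,0.7,0]], rotation=[[0,-0.02,0],[0,-0.02,0],[0,-0.02,0],[0,-0.02,0],[0,-0.02,0]], grip=[-1,-1,-1,-1,-1])

```text
time_s: 5.65
position: [0.5638, -0.293, 0.1336]
tcp_rot: [[-0.588, 0.001, -0.809], [0.809, -0.0, -0.588], [-0.001, -1.0, -0.0]]
force: [-0.0, 0.6, -0.2]
opening: 0.999
```

Emit:
arm_command(translation=[[0,0.4,0],[0,0.87,0],[0,0.87,0],[0,0.87,0]], rotation=[[0,0,0],[0,0,0],[0,0,0],[0,0,0]], grip=[-1,-1,-1,-1])

```text
time_s: 6.05
position: [0.5641, -0.293, 0.0647]
tcp_rot: [[-0.588, 0.001, -0.809], [0.809, -0.001, -0.588], [-0.001, -1.0, -0.0]]
force: [0.4, -0.3, 0.6]
opening: 0.998
```

Emit:
arm_command(translation=[[0,0,0],[0,0,0],[0,0,0],[0,0,0],[0,0,0]], rotation=[[0,0,0],[0,0,0],[0,0,0],[0,0,0],[0,0,0]], grip=[1,1,1,1,1])

```text
time_s: 6.55
position: [0.564, -0.2935, 0.0634]
tcp_rot: [[-0.588, 0.001, -0.809], [0.809, -0.0, -0.588], [-0.001, -1.0, -0.0]]
force: [0.5, -0.6, 0.8]
opening: 0.632
```

Emit:
arm_command(translation=[[0,0,0],[0,0,0],[0,0,0]], rotation=[[0,0,0],[0,0,0],[0,0,0]], grip=[1,1,1])

```text
time_s: 6.85
position: [0.5637, -0.2933, 0.0628]
tcp_rot: [[-0.588, -0.0, -0.809], [0.809, 0.0, -0.588], [0.0, -1.0, 0.0]]
force: [-0.8, -0.0, 0.2]
opening: 0.352
```

Emit:
arm_command(translation=[[0,0,0],[0,0,0],[0,0,0],[0,0,0]], rotation=[[0,0,0],[0,0,0],[0,0,0],[0,0,0]], grip=[1,1,1,1])

```text
time_s: 7.25
position: [0.5637, -0.2933, 0.0628]
tcp_rot: [[-0.588, -0.0, -0.809], [0.809, 0.0, -0.588], [0.0, -1.0, 0.0]]
force: [0.1, -0.4, -0.8]
opening: 0.277
```

Emit:
arm_command(translation=[[0,-0.2,0],[0,-0.6,0],[0,-1,0],[0,-1,0],[0,-1,0]], rotation=[[0,0,0],[0,0,0],[0,0,0],[0,0,0],[0,0,0]], grip=[1,1,1,1,1])

```text
time_s: 7.75
position: [0.5638, -0.2933, 0.1438]
tcp_rot: [[-0.588, 0.001, -0.809], [0.809, -0.001, -0.588], [-0.001, -1.0, -0.0]]
force: [0.0, 0.4, -4.1]
opening: 0.275
```

Run:
```python
from h import *
s=bot.read_state();print(s['position'],s['time_s'],s['opening'],s['force'],s['moment']);R=np.array(s['tcp_rot']);print('psi',np.degrees(np.arctan2(R[1,2],R[0,2])))
c=cap('wrist');print([ (t,spot('wrist',t)[:2]) for t in ['hook_grip','hook_tip','hook_collar']])
cv2.imwrite('pics/w3.png',c['image'])
p=np.array(s['position'])
for v in [(-.0465,.0499,-.024),(-.005,.0217,-.024)]:
    print(proj(c,p+R@np.array([v[0],.0210-v[2],v[1]]))[0])
```

```text
[ 0.56383884 -0.29327415  0.14376941] 7.75 0.275042297150422 [ 0.03299259  0.4208101  -4.09537176] [0.09551808 0.11859669 0.03682682]
psi -143.99653016029663
[('hook_grip', [(0.56, array([324.4, 304.4]))]), ('hook_tip', [(0.94, array([429.2, 183.8])), (0.57, array([599.8, 356. ]))]), ('hook_collar', [(0.9, array([365.6, 271.9])), (0.9, array([272.1,  20.3]))])]
[430.49879531 183.52688362]
[365.57209287 270.73045214]
```

View pics/w3.png

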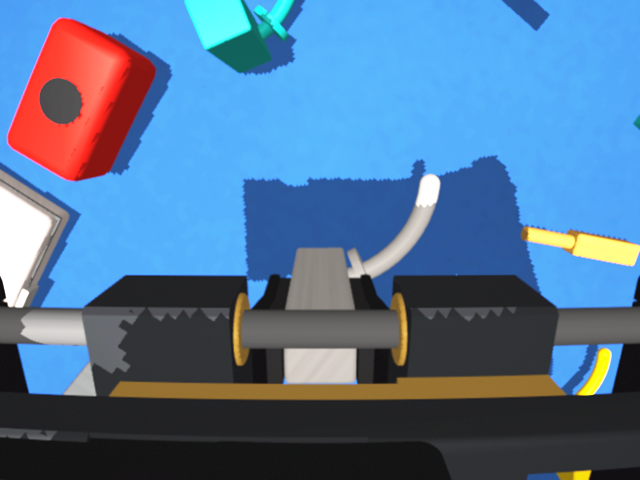

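Held as planned: the tip is seen at (429,184) against (430.5,183.5) predicted. Next I carry the hook to the start pose above the plate.

Emit:
arm_command(translation=[[0.2,-0.38,-0.1],[0.88,-0.38,-0.49],[0.88,-0.38,-0.49],[0.88,-0.38,-0.49],[0.88,-0.38,-0.49]], rotation=[[0,-0.7,0],[0,-0.7,0],[0,-0.7,0],[0,-0.7,0],[0,-0.7,0]], grip=[1,1,1,1,1])

```text
time_s: 8.45
position: [0.5534, -0.212, 0.1721]
tcp_rot: [[-0.98, -0.002, -0.201], [0.201, 0.001, -0.98], [0.003, -1.0, -0.001]]
force: [0.4, 0.4, -3.7]
opening: 0.271
```

Emit:
arm_command(translation=[[0.33,0,-0.95],[0.33,0,-0.95],[0.33,0,-0.95],[0.33,0,-0.95],[0.33,0,-0.95]], rotation=[[0,-0.7,0],[0,-0.7,0],[0,-0.7,0],[0,-0.7,0],[0,-0.7,0]], grip=[1,1,1,1,1])

```text
time_s: 8.95
position: [0.5435, -0.1327, 0.1722]
tcp_rot: [[-0.863, -0.002, 0.506], [-0.506, 0.001, -0.863], [0.001, -1.0, -0.002]]
force: [0.4, -0.0, -3.5]
opening: 0.274
```

Emit:
arm_command(translation=[[-0.21,0,-0.51],[-0.21,0,-0.51],[-0.21,0,-0.51],[-0.21,0,-0.51],[-0.21,0,-0.51]], rotation=[[0,-0.4,0],[0,-0.4,0],[0,-0.4,0],[0,-0.4,0],[0,-0.4,0]], grip=[1,1,1,1,1])

```text
time_s: 9.45
position: [0.538, -0.0897, 0.1726]
tcp_rot: [[-0.59, -0.001, 0.807], [-0.807, 0.001, -0.59], [0.0, -1.0, -0.001]]
force: [-0.1, 0.9, -2.9]
opening: 0.276
```

```bash
cat >> h.py <<'E'
YAW=-5.8; AC=np.array([.5673,-.0494]); D=lambda a:np.array([np.cos(np.radians(a)),np.sin(np.radians(a))])
def goal(th,z,ac=AC,yaw=YAW):
    "th hook yaw rel. eye, rad. prints row shares to reach from present pose"
    s=bot.read_state(); R=np.array(s['tcp_rot']); p=np.array(s['position'])
    h=yaw+np.degrees(th); t=np.append(ac+.05*D(h),z)
    psi=np.degrees(np.arctan2(R[1,2],R[0,2]))
    return np.round(R.T@(t-p)/.08,3), round(-((h+90-psi+180)%360-180)/60,3)
def st():
    s=bot.read_state(); R=np.array(s['tcp_rot']); psi=np.degrees(np.arctan2(R[1,2],R[0,2])); d=np.array(s['position'])[:2]-AC
    print('t',s['time_s'],'p',np.round(s['position'],4),'th',round(np.radians(psi-90-YAW),3),'polar th',round(np.radians(np.degrees(np.arctan2(d[1],d[0]))-YAW),3),'r',round(np.hypot(*d),4),'F tool',np.round(R.T@np.array(s['force']),1),'M',np.round(R.T@np.array(s['moment']),2))
E
python3 - <<'E'
from h import *
st(); print(goal(-2.1,.077))
c=cap('wrist'); cv2.imwrite('pics/w4.png',c['image']); print(spot('wrist','lock_eye'),spot('wrist','hook_tip')); st()
E
```

```text
t 9.45 p [ 0.538  -0.0897  0.1726] th -2.101 polar th -2.098 r 0.0499 F tool [-0.6  2.9 -0.6] M [-0.09  0.02  0.  ]
(array([1.000e-03, 1.195e+00, 1.000e-03]), np.float64(-0.001))
[(0.61, array([382.6, 123.8]))] [(0.65, array([430.2, 184.5]))]
t 9.6 p [ 0.5382 -0.09    0.173 ] th -2.1 polar th -2.092 r 0.05 F tool [-0.7  3.6 -0.1] M [-0.07  0.07  0.03]
```

View pics/w4.png

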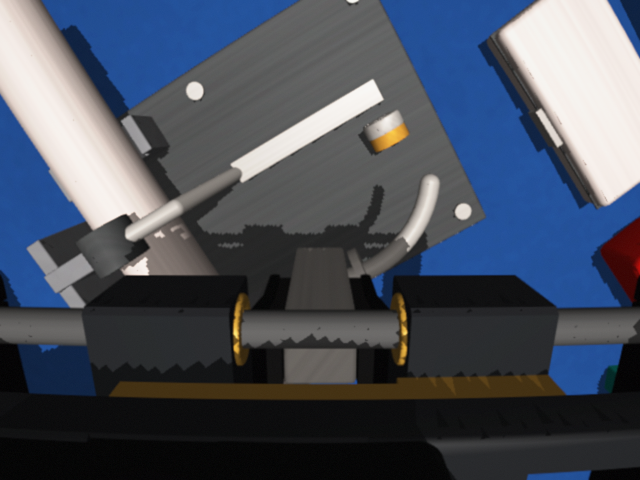

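The hook and eye are both in view: tip (430,184), eye ring about (384,124), bush about (389,138), tail end corners about (375,80) and (382,98). I check my fixture model against this view.

Run:
```python
from h import *
c=cap('wrist'); ex=np.append(D(YAW),0);ey=np.append(D(YAW+90),0);H=.0295
eye=np.append(AC,0)+.05*ex+[0,0,H]
tc=eye+.022*ey-[0,0,.01]; d=np.array([.572,-.0278,0])-tc; tc=tc+ex*np.dot(d,ex)
print('eye',proj(c,eye)); Q=[tc+a*.0575*ex+b*.008*ey for a,b in [(1,1),(1,-1),(-1,1),(-1,-1)]]; print('tail',proj(c,Q).round(1).tolist())
im=cv2.resize(c['image'][70:160,340:440],None,fx=6,fy=6,interpolation=cv2.INTER_CUBIC)
f=lambda X:tuple(int(v) for v in (proj(c,X)[0]-[340,70]+.5)*6)
for q in Q[:2]: cv2.circle(im,f(q),4,(0,0,255),-1)
a=np.linspace(0,2*np.pi,60)
for y,col in [(.005,(0,255,0)),(-.005,(255,0,0)),(-.013,(0,0,255))]:
    r=.0135 if y>-.01 else .013
    cv2.polylines(im,[np.array([f(eye+y*ey+r*np.cos(t)*ex+[0,0,r*np.sin(t)]) for t in a])],True,col,1)
cv2.imwrite('pics/w4c.png',im)
```

```text
eye [[383.73048633 121.32637256]]
tail [[373.4, 74.6], [384.7, 95.9], [230.3, 161.2], [242.5, 180.7]]
```

View pics/w4c.png

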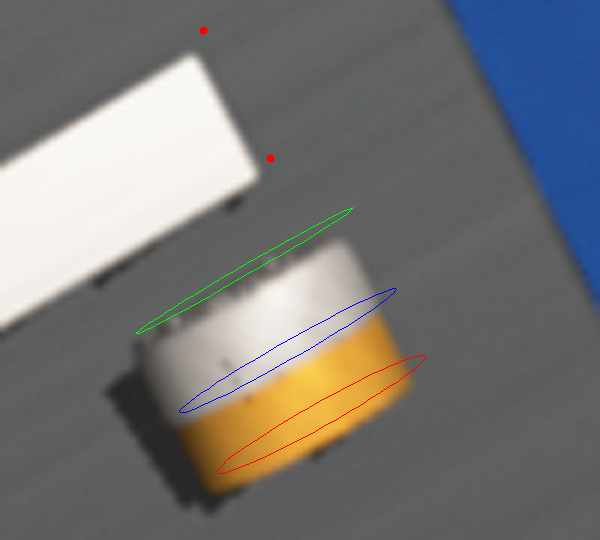

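Emit:
arm_command(translation=[[0,0.3,0],[0,0.8,0],[0,1,0],[0,1,0],[0,1,0]], rotation=[[0,0,0],[0,0,0],[0,0,0],[0,0,0],[0,0,0]], grip=[1,1,1,1,1])

```text
time_s: 10.15
position: [0.5387, -0.0901, 0.0935]
tcp_rot: [[-0.588, 0.0, 0.809], [-0.809, -0.0, -0.588], [-0.0, -1.0, 0.0]]
force: [0.1, -0.2, -4.2]
opening: 0.276
```

Emit:
arm_command(translation=[[0,0.1,0],[0,0.19,0],[0,0.19,0]], rotation=[[0,0,0],[0,0,0],[0,0,0]], grip=[1,1,1])

```text
time_s: 10.45
position: [0.5379, -0.0897, 0.0778]
tcp_rot: [[-0.588, -0.001, 0.809], [-0.809, 0.0, -0.588], [0.0, -1.0, -0.001]]
force: [0.3, 0.1, -4.2]
opening: 0.277
```

Run:
```python
from h import *
st(); c=cap('wrist'); cv2.imwrite('pics/w5.png',c['image']); np.savez('w5.npz',R=c['R'],t=c['t'],K=c['K'],d=c['d'])
s=bot.read_state();R=np.array(s['tcp_rot']);p=np.array(s['position'])
print('tip pred',proj(c,p+R@np.array([-.0465,.0448,.0499])),spot('wrist','hook_tip')[:2])
print('eye',spot('wrist','lock_eye'))
ex=np.append(D(YAW),0);eye=np.append(AC,0)+.05*ex+[0,0,.0295]; q=proj(c,eye)[0];print('eye pred',q)
x,y=310,max(0,int(q[1])-85); print('crop',x,y)
cv2.imwrite('pics/w5c.png',cv2.resize(c['image'][y:y+150,x:x+200],None,fx=4,fy=4,interpolation=cv2.INTER_CUBIC))
```

```text
t 10.45 p [ 0.5379 -0.0897  0.0778] th -2.098 polar th -2.1 r 0.0498 F tool [-0.3  4.2  0.2] M [-0.12 -0.02 -0.  ]
tip pred [[430.35365357 182.78892475]] [(0.86, array([431.2, 185.7])), (0.63, array([319.5, 177.9]))]
eye [(0.57, array([414.6, 121.1]))]
eye pred [417.01691426 117.52079781]
crop 310 32
```

View pics/w5c.png

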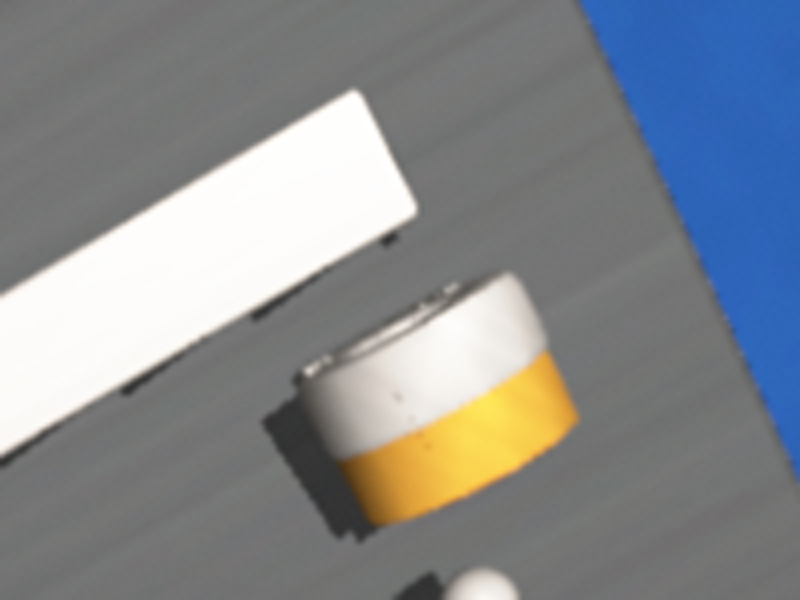

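The nose centre is at about (430.2,183), exactly as predicted. I fit the fixture pose to the tail corners and edges, the ring sides and the ring/bush seam in this crop.

```bash
cat > fit.py <<'E'
from h import *
from scipy.optimize import least_squares
c=dict(np.load('w5.npz')); f=lambda x,y:np.array([310+(x+.5)/4-.5,32+(y+.5)/4-.5])
Cc=-c['R'].T@c['t']
def ld(p,a,b): d=(b-a)/np.linalg.norm(b-a); return d[0]*(p-a)[1]-d[1]*(p-a)[0]
def res(v,H):
    x,y,yaw,tx=v; ex=np.append(D(yaw),0);ey=np.append(D(yaw+90),0);eye=np.array([x,y,H]); P=lambda X:proj(c,X)[0]
    tc=eye+.022*ey-[0,0,.01]+tx*ex; A=P(tc+.0575*ex+.008*ey);B=P(tc+.0575*ex-.008*ey);A2=P(tc-.0*ex+.008*ey);B2=P(tc-.0*ex-.008*ey)
    r=[*(A-f(357,89)),*(B-f(417,212)),ld(f(0,297),A2,A),ld(f(0,452),B2,B)]
    q=Cc-eye; a0=np.arctan2(q[2],q@ex)
    for rad,ys,L,Rr in [(.0135,(.004,-.005),[(306,395),(340,452)],[(522,285),(545,342)]),(.013,(-.005,-.013),[(352,478),(370,517)],[(553,365),(574,408)])]:
        da=np.arccos(rad/np.hypot(q[2],q@ex))
        for s,pts in [(1,L),(-1,Rr)]:
            g=lambda yy:P(eye+yy*ey+rad*(np.cos(a0+s*da)*ex+np.sin(a0+s*da)*np.array([0,0,1])))
            for p in pts: r.append(ld(f(*p),g(ys[0]),g(ys[1])))
    ph=np.linspace(a0-1.4,a0+1.4,150); cur=proj(c,np.array([eye-.005*ey+.0135*(np.cos(t)*ex+[0,0,np.sin(t)]) for t in ph]))
    for p in [(450,415),(400,440),(500,385)]:
        dd=cur-f(*p); i=np.argmin((dd**2).sum(1)); r.append(dd[i][1])
    return np.array(r)
if __name__=='__main__':
    for H in [.028,.029,.030,.031]:
        o=least_squares(lambda v:res(v,H),[.617,-.0545,-5.8,-.045]); v=o.x
        print(H,v.round(4),'arc',(v[:2]-.05*D(v[2])).round(4),'rms',np.sqrt(2*o.cost/len(o.fun)).round(2),o.fun.round(1).tolist())
E
python3 fit.py
```

```text
0.028 [ 0.6155 -0.0557 -6.5106 -0.0483] arc [ 0.5658 -0.0501] rms 1.07 [-0.3, -0.5, 0.5, 0.7, 0.7, -0.5, -1.4, -2.5, 0.9, 1.9, -1.1, -0.6, 1.3, 1.2, -0.1, -0.2, 0.3]
0.029 [ 0.6153 -0.0557 -6.4642 -0.0483] arc [ 0.5656 -0.05  ] rms 1.19 [-0.5, -0.7, 0.5, 0.7, 0.9, -0.5, -1.6, -2.6, 1.1, 2.1, -1.2, -0.8, 1.5, 1.4, 0.1, -0.0, 0.4]
0.03 [ 0.6151 -0.0556 -6.4174 -0.0483] arc [ 0.5654 -0.05  ] rms 1.31 [-0.6, -0.9, 0.4, 0.6, 1.0, -0.5, -1.7, -2.8, 1.3, 2.3, -1.3, -0.9, 1.7, 1.6, 0.2, 0.2, 0.5]
0.031 [ 0.6149 -0.0555 -6.3703 -0.0483] arc [ 0.5652 -0.05  ] rms 1.44 [-0.8, -1.2, 0.4, 0.5, 1.2, -0.6, -1.9, -2.9, 1.5, 2.5, -1.5, -1.0, 1.9, 1.8, 0.4, 0.4, 0.6]
```

```bash
sed -i 's/^YAW=-5.8; AC=np.array(\[.5673,-.0494\])/YAW=-6.2; AC=np.array([.5657,-.0502])/' h.py
python3 - <<'E'
from h import *
st(); print(goal(-2.1,.0755))
E
```

```text
t 10.6 p [ 0.5384 -0.0898  0.0784] th -2.091 polar th -2.066 r 0.0481 F tool [-0.2  3.4 -0.1] M [-0.09  0.04 -0.07]
(array([ 0.024,  0.036, -0.021]), np.float64(0.009))
```

```bash
cat > trk.py <<'E'
from h import *
from scipy.spatial.transform import Rotation as Ro
L=[((1,.7,-.2),0),((1,0,-.4),.7),((1,0,.1),.7),((.1,0,.1),.7),((0,0,0),.32),((-.91,.7,0),-.02),((0,.87,0),0),((0,-1,0),0),((.88,-.38,-.49),-.7),((.33,0,-.95),-.7),((-.21,0,-.51),-.4),((0,1,0),0),((0,.19,0),0)]
try: L+=eval('['+open('log.txt').read()+']')
except FileNotFoundError: pass
p=np.array([.625,0,.245]);psi=0.
for t,r in L:
    R=np.array([[np.sin(np.radians(psi)),0,np.cos(np.radians(psi))],[-np.cos(np.radians(psi)),0,np.sin(np.radians(psi))],[0,-1,0]])
    p=p+R@np.array(t)*.08; psi-=r*60
R=np.array([[np.sin(np.radians(psi)),0,np.cos(np.radians(psi))],[-np.cos(np.radians(psi)),0,np.sin(np.radians(psi))],[0,-1,0]])
def to(th,z,ac=AC,rad=.05):
    h=YAW+np.degrees(th); t=np.append(ac+rad*D(h),z)
    return np.round(R.T@(t-p)/.08,3).tolist(), round(float(-((h+90-psi+180)%360-180)/60),3)
E
python3 - <<'E'
from trk import *
print('cmd',p.round(4),psi,'th',np.radians(psi-90-YAW)); print(to(-2.1,.0755))
E
```

```text
cmd [ 0.5383 -0.0898  0.0786] -36.0 th -2.090904443889207
([0.023, 0.039, -0.02], 0.009)
```

```bash
sed -i 's/AC=np.array(\[.5657,-.0502\])/AC=np.array([.5660,-.0503])/' h.py; echo "((.027,.04,-.018),.009)," >> log.txt; python3 -c "
from trk import *
print(p.round(4),to(-2.1,.0754))"
```

```text
[ 0.5359 -0.0907  0.0754] ([-0.005, 0.0, 0.002], -0.0)
```

Emit:
arm_command(translation=[[0.027,0.04,-0.018],[0.027,0.04,-0.018],[0.027,0.04,-0.018]], rotation=[[0,0.009,0],[0,0.009,0],[0,0.009,0]], grip=[1,1,1])

```text
time_s: 10.9
position: [0.5357, -0.0907, 0.0749]
tcp_rot: [[-0.595, -0.0, 0.803], [-0.803, 0.0, -0.595], [0.0, -1.0, -0.0]]
force: [-0.1, 0.3, -4.0]
opening: 0.273
```

Emit:
arm_command(translation=[[0,0.006,0],[0,0.012,0],[0,0.012,0]], rotation=[[0,0,0],[0,0,0],[0,0,0]], grip=[1,1,1])

```text
time_s: 11.2
position: [0.5359, -0.0907, 0.0748]
tcp_rot: [[-0.595, 0.0, 0.804], [-0.804, -0.0, -0.595], [0.0, -1.0, 0.0]]
force: [-2.5, 0.4, 4.9]
opening: 0.27
```

Emit:
arm_command(translation=[[0,0.006,0],[0,0.012,0],[0,0.012,0]], rotation=[[0,0,0],[0,0,0],[0,0,0]], grip=[1,1,1])

```text
time_s: 11.5
position: [0.5358, -0.0907, 0.0747]
tcp_rot: [[-0.595, 0.0, 0.804], [-0.804, -0.0, -0.595], [-0.0, -1.0, 0.001]]
force: [-2.8, 1.1, 12.2]
opening: 0.276
```

```bash
echo "((0,.012,0),0),((0,.012,0),0),((0,-.031,0),0)," >> log.txt
cat >> trk.py <<'E'
def rows(ths,z,ac=AC):
    for t in ths: print(round(t,3),*to(t,z,ac))
E
python3 -c "
from trk import *
print(p.round(4)); rows([-2.06,-2.0,-1.95,-1.9,-1.85],.0758)"
```

```text
[ 0.5359 -0.0907  0.076 ]
-2.06 [-0.006, 0.002, 0.027] -0.039
-2.0 [-0.008, 0.002, 0.064] -0.096
-1.95 [-0.012, 0.002, 0.095] -0.144
-1.9 [-0.018, 0.002, 0.126] -0.191
-1.85 [-0.025, 0.002, 0.157] -0.239
```

Emit:
arm_command(translation=[[0,-0.031,0],[0,-0.031,0],[0,-0.031,0]], rotation=[[0,0,0],[0,0,0],[0,0,0]], grip=[1,1,1])

```text
time_s: 11.8
position: [0.5358, -0.0907, 0.0751]
tcp_rot: [[-0.595, -0.0, 0.803], [-0.803, 0.0, -0.595], [0.0, -1.0, -0.0]]
force: [-0.1, 0.3, -3.8]
opening: 0.273
```

Emit:
arm_command(translation=[[-0.006,0,0.027],[-0.008,0,0.064],[-0.012,0,0.095],[-0.018,0,0.126],[-0.025,0,0.157]], rotation=[[0,-0.039,0],[0,-0.096,0],[0,-0.144,0],[0,-0.191,0],[0,-0.239,0]], grip=[1,1,1,1,1])

```text
time_s: 12.3
position: [0.5468, -0.0965, 0.0748]
tcp_rot: [[-0.376, -0.001, 0.927], [-0.927, 0.001, -0.376], [0.0, -1.0, -0.001]]
force: [0.5, -0.4, -2.7]
opening: 0.275
```

```bash
echo "((-.025,0,.157),-.239)," >> log.txt
python3 - <<'E'
from trk import *
st(); print(p.round(4)); rows([-1.81,-1.77,-1.73,-1.69,-1.65],.076)
c=cap('wrist'); cv2.imwrite('pics/w6.png',c['image']); 
ex=np.append(D(YAW),0);e=np.append(AC,.03)+.05*ex; q=proj(c,e)[0]; x,y=int(q[0])-85,max(0,int(q[1])-70); print(q,x,y)
im=cv2.resize(c['image'][y:y+150,x:x+200],None,fx=4,fy=4,interpolation=cv2.INTER_CUBIC)
cv2.imwrite('pics/w6c.png',im)
E
```

```text
t 12.3 p [ 0.5468 -0.0965  0.0748] th -1.848 polar th -1.856 r 0.05 F tool [0.2 2.7 0.6] M [-0.15 -0.01 -0.03]
[ 0.5472 -0.0966  0.076 ]
-1.81 [-0.0, -0.0, 0.025] -0.038
-1.77 [-0.002, -0.0, 0.049] -0.076
-1.73 [-0.004, -0.0, 0.074] -0.115
-1.69 [-0.008, -0.0, 0.099] -0.153
-1.65 [-0.012, -0.0, 0.124] -0.191
[429.28314671 143.73962769] 344 73
```

View pics/w6c.png

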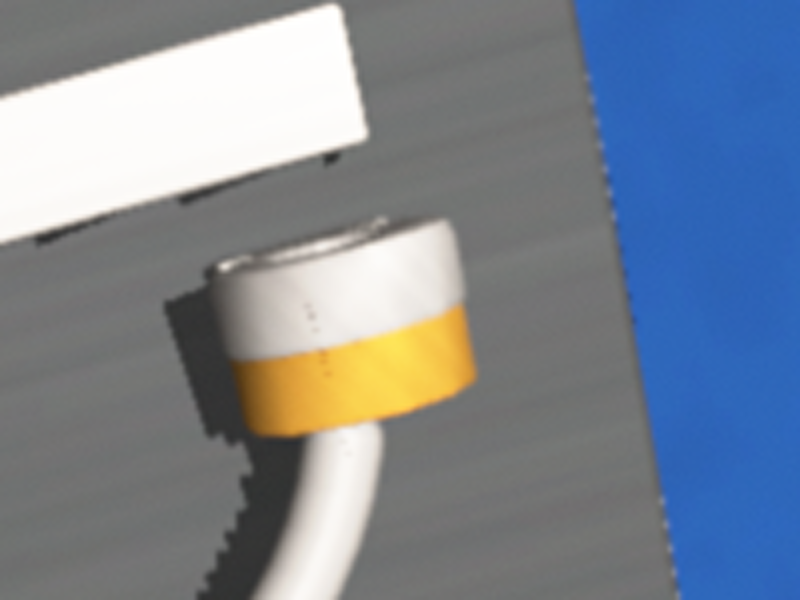

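The tip is at the bush mouth, bar centre about 20 crop pixels (2.2 mm) to the -x side of the bush axis. The arc predicts 2.2 mm there, so I go in.

Emit:
arm_command(translation=[[0,0,0.025],[-0.002,0,0.049],[-0.004,0,0.074],[-0.008,0,0.099],[-0.012,0,0.124]], rotation=[[0,-0.038,0],[0,-0.076,0],[0,-0.115,0],[0,-0.153,0],[0,-0.191,0]], grip=[1,1,1,1,1])

```text
time_s: 12.85
position: [0.5565, -0.0993, 0.0749]
tcp_rot: [[-0.186, -0.001, 0.983], [-0.983, 0.0, -0.186], [-0.0, -1.0, -0.001]]
force: [0.3, 0.5, -3.2]
opening: 0.278
```

```bash
echo "((-.012,0,.124),-.191)," >> log.txt
python3 - <<'E'
from trk import *
st(); print(p.round(4)); rows([-1.61,-1.57,-1.53,-1.49,-1.45],.076)
E
```

```text
t 12.85 p [ 0.5565 -0.0993  0.0749] th -1.649 polar th -1.654 r 0.0499 F tool [-0.5  3.2  0.2] M [-0.   -0.   -0.01]
[ 0.5567 -0.0995  0.076 ]
-1.61 [-0.001, -0.0, 0.025] -0.038
-1.57 [-0.002, -0.0, 0.05] -0.076
-1.53 [-0.005, -0.0, 0.075] -0.115
-1.49 [-0.008, -0.0, 0.099] -0.153
-1.45 [-0.013, -0.0, 0.124] -0.191
```

Emit:
arm_command(translation=[[-0.001,0,0.025],[-0.002,0,0.05],[-0.005,0,0.075],[-0.008,0,0.099],[-0.013,0,0.124]], rotation=[[0,-0.038,0],[0,-0.076,0],[0,-0.115,0],[0,-0.153,0],[0,-0.191,0]], grip=[1,1,1,1,1])

```text
time_s: 13.35
position: [0.5664, -0.1002, 0.0748]
tcp_rot: [[0.013, -0.001, 1.0], [-1.0, 0.0, 0.013], [-0.0, -1.0, -0.001]]
force: [-0.1, 0.2, -3.9]
opening: 0.276
```

```bash
echo "((-.013,0,.124),-.191)," >> log.txt
python3 - <<'E'
from trk import *
st(); print(p.round(4)); rows([-1.41,-1.37,-1.33,-1.29,-1.25],.076)
E
```

```text
t 13.35 p [ 0.5664 -0.1002  0.0748] th -1.449 polar th -1.455 r 0.0499 F tool [-0.2  3.9 -0.1] M [-0.05  0.03 -0.  ]
[ 0.5666 -0.1003  0.076 ]
-1.41 [-0.0, -0.0, 0.025] -0.038
-1.37 [-0.002, -0.0, 0.05] -0.076
-1.33 [-0.004, -0.0, 0.075] -0.115
-1.29 [-0.008, -0.0, 0.099] -0.153
-1.25 [-0.012, -0.0, 0.124] -0.191
```

No contact; carry on along the arc.

Emit:
arm_command(translation=[[0,0,0.025],[-0.002,0,0.05],[-0.004,0,0.075],[-0.008,0,0.099],[-0.012,0,0.124]], rotation=[[0,-0.038,0],[0,-0.076,0],[0,-0.115,0],[0,-0.153,0],[0,-0.191,0]], grip=[1,1,1,1,1])

```text
time_s: 13.85
position: [0.5762, -0.099, 0.0748]
tcp_rot: [[0.212, -0.001, 0.977], [-0.977, 0.0, 0.212], [-0.001, -1.0, -0.001]]
force: [-0.3, -0.2, -3.6]
opening: 0.276
```

```bash
echo "((-.012,0,.124),-.191)," >> log.txt
python3 - <<'E'
from trk import *
st(); print(p.round(4)); rows([-1.21,-1.17,-1.13,-1.09,-1.05],.076)
E
```

```text
t 13.85 p [ 0.5762 -0.099   0.0748] th -1.249 polar th -1.256 r 0.0498 F tool [ 0.1  3.6 -0.3] M [-0.05 -0.   -0.05]
[ 0.5765 -0.0992  0.076 ]
-1.21 [-0.001, -0.0, 0.025] -0.038
-1.17 [-0.002, -0.0, 0.05] -0.076
-1.13 [-0.005, -0.0, 0.075] -0.115
-1.09 [-0.008, -0.0, 0.1] -0.153
-1.05 [-0.013, -0.0, 0.124] -0.191
```

Emit:
arm_command(translation=[[-0.001,0,0.025],[-0.002,0,0.05],[-0.005,0,0.075],[-0.008,0,0.099],[-0.013,0,0.124]], rotation=[[0,-0.038,0],[0,-0.076,0],[0,-0.115,0],[0,-0.153,0],[0,-0.191,0]], grip=[1,1,1,1,1])

```text
time_s: 14.35
position: [0.5856, -0.0959, 0.0748]
tcp_rot: [[0.402, -0.001, 0.916], [-0.916, 0.0, 0.402], [-0.001, -1.0, -0.001]]
force: [-0.0, -0.8, -2.9]
opening: 0.27
```

```bash
echo "((-.013,0,.124),-.191)," >> log.txt
python3 - <<'E'
from trk import *
st(); print(p.round(4)); rows([-1.02,-.99,-.96,-.93,-.9],.076)
E
```

```text
t 14.35 p [ 0.5856 -0.0959  0.0748] th -1.049 polar th -1.057 r 0.0497 F tool [ 0.7  2.9 -0.3] M [-0.03  0.01 -0.  ]
[ 0.586  -0.0961  0.076 ]
-1.02 [0.0, -0.0, 0.019] -0.029
-0.99 [-0.001, -0.0, 0.038] -0.057
-0.96 [-0.002, -0.0, 0.056] -0.086
-0.93 [-0.004, -0.0, 0.075] -0.115
-0.9 [-0.007, -0.0, 0.094] -0.143
```

Emit:
arm_command(translation=[[0,0,0.019],[-0.001,0,0.038],[-0.002,0,0.056],[-0.004,0,0.075],[-0.007,0,0.094]], rotation=[[0,-0.029,0],[0,-0.057,0],[0,-0.086,0],[0,-0.115,0],[0,-0.143,0]], grip=[1,1,1,1,1])

```text
time_s: 14.85
position: [0.5927, -0.0925, 0.0754]
tcp_rot: [[0.535, -0.0, 0.845], [-0.845, 0.0, 0.535], [-0.0, -1.0, -0.0]]
force: [-0.5, -0.6, -4.7]
opening: 0.275
```

```bash
echo "((-.007,0,.094),-.143)," >> log.txt
python3 - <<'E'
from trk import *
st(); print(p.round(4)); rows([-.89,-.88,-.87,-.86,-.85],.076)
E
```

```text
t 14.85 p [ 0.5927 -0.0925  0.0754] th -0.898 polar th -0.897 r 0.0499 F tool [ 0.3  4.7 -0.8] M [ 0.02 -0.01  0.03]
[ 0.5927 -0.0926  0.076 ]
-0.89 [0.0, -0.0, 0.006] -0.01
-0.88 [0.0, -0.0, 0.012] -0.019
-0.87 [0.0, -0.0, 0.018] -0.029
-0.86 [-0.0, -0.0, 0.025] -0.038
-0.85 [-0.0, -0.0, 0.031] -0.048
```

Emit:
arm_command(translation=[[0,0,0.006],[0,0,0.012],[0,0,0.012]], rotation=[[0,-0.01,0],[0,-0.019,0],[0,-0.019,0]], grip=[1,1,1])

```text
time_s: 15.15
position: [0.5935, -0.092, 0.0755]
tcp_rot: [[0.55, 0.0, 0.835], [-0.835, 0.0, 0.55], [0.0, -1.0, 0.0]]
force: [0.9, -0.8, -3.3]
opening: 0.274
```

Emit:
arm_command(translation=[[0,0,0.006],[0,0,0.006],[0,0,0.006]], rotation=[[0,-0.01,0],[0,-0.01,0],[0,-0.01,0]], grip=[1,1,1])

```text
time_s: 15.45
position: [0.5939, -0.0918, 0.0755]
tcp_rot: [[0.559, -0.0, 0.829], [-0.829, 0.0, 0.559], [-0.0, -1.0, -0.0]]
force: [0.2, -0.2, -3.9]
opening: 0.278
```

```bash
echo "((0,0,.012),-.019),((0,0,.006),-.01)," >> log.txt
python3 - <<'E'
from trk import *
st(); print(p.round(4)); rows([-.86,-.85],.076)
E
```

```text
t 15.45 p [ 0.5939 -0.0918  0.0755] th -0.87 polar th -0.871 r 0.0499 F tool [0.3 3.9 0. ] M [ 0.06  0.07 -0.02]
[ 0.5939 -0.0918  0.076 ]
-0.86 [0.0, -0.0, 0.007] -0.009
-0.85 [0.0, -0.0, 0.013] -0.019
```

Emit:
arm_command(translation=[[0,0,0.006],[0,0,0.006]], rotation=[[0,-0.0095,0],[0,-0.0095,0]], grip=[1,1])

```text
time_s: 15.65
position: [0.5943, -0.0915, 0.0755]
tcp_rot: [[0.567, 0.0, 0.824], [-0.824, 0.0, 0.567], [0.0, -1.0, 0.0]]
force: [1.1, 0.0, -3.9]
opening: 0.272
```

Emit:
arm_command(translation=[[0,0,0.006],[0,0,0.006]], rotation=[[0,-0.0095,0],[0,-0.0095,0]], grip=[1,1])

```text
time_s: 15.85
position: [0.5947, -0.0912, 0.0755]
tcp_rot: [[0.575, 0.0, 0.818], [-0.818, 0.0, 0.575], [0.0, -1.0, 0.0]]
force: [0.5, 0.0, -4.3]
opening: 0.275
```

Emit:
arm_command(translation=[[0,0,0.006],[0,0,0.006]], rotation=[[0,-0.0095,0],[0,-0.0095,0]], grip=[1,1])

```text
time_s: 16.05
position: [0.5951, -0.0909, 0.0755]
tcp_rot: [[0.583, 0.0, 0.812], [-0.812, 0.0, 0.583], [0.0, -1.0, 0.0]]
force: [-0.6, 0.7, -3.0]
opening: 0.273
```

Emit:
arm_command(translation=[[0,0,0.006],[0,0,0.006]], rotation=[[0,-0.0095,0],[0,-0.0095,0]], grip=[1,1])

```text
time_s: 16.25
position: [0.5955, -0.0906, 0.0755]
tcp_rot: [[0.591, 0.0, 0.806], [-0.806, -0.0, 0.591], [0.0, -1.0, 0.0]]
force: [-0.6, -0.5, -3.3]
opening: 0.278
```

Emit:
arm_command(translation=[[0,0,0.006],[0,0,0.006]], rotation=[[0,-0.0095,0],[0,-0.0095,0]], grip=[1,1])

```text
time_s: 16.45
position: [0.5959, -0.0903, 0.0755]
tcp_rot: [[0.599, 0.0, 0.8], [-0.8, -0.0, 0.599], [0.0, -1.0, 0.0]]
force: [0.4, 0.9, -3.9]
opening: 0.274
```

```bash
for i in 1 2 3 4 5; do echo "((0,0,.006),-.0095)," >> log.txt; done
python3 - <<'E'
from trk import *
st(); print(p.round(4)); rows([-.81,-.80],.076)
E
```

```text
t 16.45 p [ 0.5959 -0.0903  0.0755] th -0.82 polar th -0.821 r 0.05 F tool [-0.5  3.9  0.9] M [ 0.04 -0.07  0.02]
[ 0.5959 -0.0904  0.076 ]
-0.81 [-0.0, -0.0, 0.008] -0.01
-0.8 [-0.0, -0.0, 0.014] -0.019
```

Emit:
arm_command(translation=[[0,0,0.006],[0,0,0.006]], rotation=[[0,-0.0095,0],[0,-0.0095,0]], grip=[1,1])

```text
time_s: 16.65
position: [0.5963, -0.09, 0.0755]
tcp_rot: [[0.607, 0.0, 0.794], [-0.794, -0.0, 0.607], [0.0, -1.0, 0.0]]
force: [0.1, -0.0, -4.3]
opening: 0.273
```

Emit:
arm_command(translation=[[0,0,0.006],[0,0,0.006]], rotation=[[0,-0.0095,0],[0,-0.0095,0]], grip=[1,1])

```text
time_s: 16.85
position: [0.5967, -0.0897, 0.0755]
tcp_rot: [[0.615, 0.0, 0.788], [-0.788, -0.0, 0.615], [0.0, -1.0, 0.0]]
force: [1.3, -0.0, -3.3]
opening: 0.275
```

Emit:
arm_command(translation=[[0,0,0.006],[0,0,0.006]], rotation=[[0,-0.0095,0],[0,-0.0095,0]], grip=[1,1])

```text
time_s: 17.05
position: [0.597, -0.0894, 0.0755]
tcp_rot: [[0.623, 0.0, 0.782], [-0.782, -0.0, 0.623], [0.0, -1.0, 0.0]]
force: [0.3, -0.5, -3.8]
opening: 0.278
```

Emit:
arm_command(translation=[[0,0,0.006],[0,0,0.006]], rotation=[[0,-0.0095,0],[0,-0.0095,0]], grip=[1,1])

```text
time_s: 17.25
position: [0.5973, -0.0893, 0.0755]
tcp_rot: [[0.631, -0.0, 0.776], [-0.776, -0.0, 0.631], [0.0, -1.0, -0.0]]
force: [-0.0, -1.0, -3.0]
opening: 0.271
```

Emit:
arm_command(translation=[[0,0,0.006],[0,0,0.006],[0,0,0.006]], rotation=[[0,-0.0095,0],[0,-0.0095,0],[0,-0.0095,0]], grip=[1,1,1])

```text
time_s: 17.55
position: [0.5976, -0.0891, 0.0755]
tcp_rot: [[0.638, -0.0, 0.77], [-0.77, -0.0, 0.638], [0.0, -1.0, -0.0]]
force: [-0.0, -2.5, -2.3]
opening: 0.275
```

```bash
for i in 1 2 3 4 5; do echo "((0,0,.006),-.0095)," >> log.txt; done
python3 - <<'E'
from trk import *
st(); print(p.round(4)); rows([-.77,-.76,-.75],.076)
E
```

```text
t 17.55 p [ 0.5976 -0.0891  0.0755] th -0.77 polar th -0.779 r 0.0501 F tool [ 1.9  2.3 -1.6] M [-0.28 -0.06 -0.15]
[ 0.5978 -0.0889  0.076 ]
-0.77 [-0.0, -0.0, 0.003] -0.0
-0.76 [-0.0, -0.0, 0.009] -0.01
-0.75 [-0.0, -0.0, 0.015] -0.019
```

Contact shows as 2.5 N along the eye's -y, which is the bush face normal. Now I build up to about 7 N along that normal in small steps.

Emit:
arm_command(translation=[[-0.003,0,0.003],[-0.003,0,0.003],[-0.003,0,0.003]], rotation=[[0,0,0],[0,0,0],[0,0,0]], grip=[1,1,1])

```text
time_s: 17.85
position: [0.5976, -0.089, 0.0755]
tcp_rot: [[0.638, -0.0, 0.77], [-0.77, -0.001, 0.638], [0.0, -1.0, -0.001]]
force: [-1.1, -4.3, -2.5]
opening: 0.271
```

```bash
echo "((-.003,0,.003),0)," >> log.txt
python3 - <<'E'
from trk import *
st(); s=bot.read_state(); print(np.round(s['force'],2),np.round(s['moment'],2))
E
```

```text
t 17.85 p [ 0.5976 -0.089   0.0755] th -0.77 polar th -0.777 r 0.05 F tool [ 2.6  2.5 -3.6] M [-0.72 -0.01 -0.39]
[-1.06 -4.32 -2.46] [-0.76  0.31  0.01]
```

Emit:
arm_command(translation=[[-0.002,0,0.002],[-0.0035,0,0.0035],[-0.0035,0,0.0035]], rotation=[[0,0,0],[0,0,0],[0,0,0]], grip=[1,1,1])

```text
time_s: 18.15
position: [0.5977, -0.0889, 0.0755]
tcp_rot: [[0.639, -0.0, 0.769], [-0.769, -0.001, 0.639], [0.001, -1.0, -0.001]]
force: [-2.6, -5.1, -3.8]
opening: 0.27
```

```bash
echo "((-.0035,0,.0035),0)," >> log.txt
python3 - <<'E'
from trk import *
st(); s=bot.read_state(); F=np.array(s['force']); ey=D(YAW+90); print(F.round(2),'push',-(F[:2]@ey))
for i in range(2):
    c=cap('scene'); s=bot.read_state(); F=np.array(s['force']); print(F.round(2),'push',-(F[:2]@ey),s['time_s'])
E
```

```text
t 18.15 p [ 0.5977 -0.0889  0.0755] th -0.77 polar th -0.775 r 0.0499 F tool [ 2.2  3.8 -5.2] M [-0.92 -0.04 -0.52]
[-2.61 -5.06 -3.8 ] push 5.313608882507655
[-1.06 -5.59 -2.82] push 5.6721836270948796 18.2
[-2.15 -4.83 -3.05] push 5.037236651536492 18.25
```

Emit:
arm_command(translation=[[-0.0028,0,0.0024],[-0.0028,0,0.0024],[-0.0028,0,0.0024]], rotation=[[0,0,0],[0,0,0],[0,0,0]], grip=[1,1,1])

```text
time_s: 18.55
position: [0.5977, -0.0888, 0.0755]
tcp_rot: [[0.639, -0.0, 0.769], [-0.769, -0.002, 0.639], [0.001, -1.0, -0.001]]
force: [-1.4, -6.1, -2.6]
opening: 0.27
```

```bash
echo "((-.0028,0,.0024),0)," >> log.txt
python3 - <<'E'
from trk import *
st(); ey=D(YAW+90)
for i in range(4):
    s=bot.read_state(); F=np.array(s['force']); print(F.round(2),'push',-(F[:2]@ey).round(2),s['time_s']); c=cap('side')
E
```

```text
t 18.55 p [ 0.5977 -0.0888  0.0755] th -0.77 polar th -0.774 r 0.0499 F tool [ 3.7  2.6 -5. ] M [-1.05 -0.01 -0.63]
[-1.44 -6.05 -2.59] push 6.17 18.55
[-2.12 -5.37 -3.26] push 5.57 18.6
[-2.45 -6.   -2.59] push 6.23 18.65
[-3.1  -6.02 -2.84] push 6.32 18.7
```

Emit:
arm_command(translation=[[-0.002,0,0.0014],[-0.002,0,0.0014],[-0.002,0,0.0014],[-0.002,0,0.0014]], rotation=[[0,0,0],[0,0,0],[0,0,0],[0,0,0]], grip=[1,1,1,1])

```text
time_s: 19.15
position: [0.5977, -0.0888, 0.0756]
tcp_rot: [[0.639, -0.0, 0.769], [-0.769, -0.002, 0.639], [0.001, -1.0, -0.001]]
force: [-2.0, -6.0, -2.8]
opening: 0.273
```

```bash
echo "((-.002,0,.0014),0)," >> log.txt
python3 - <<'E'
from trk import *
st(); ey=D(YAW+90)
for i in range(5):
    s=bot.read_state(); F=np.array(s['force']); print(F.round(2),'push',-(F[:2]@ey).round(2),np.hypot(*F[:2]).round(2),s['time_s']); c=cap('side')
E
```

```text
t 19.15 p [ 0.5977 -0.0888  0.0756] th -0.77 polar th -0.774 r 0.0498 F tool [ 3.3  2.8 -5.3] M [-1.12 -0.04 -0.69]
[-1.96 -5.98 -2.84] push 6.16 6.29 19.15
[-1.5  -6.37 -3.4 ] push 6.49 6.54 19.2
[-1.81 -6.07 -3.13] push 6.23 6.33 19.25
[-2.51 -6.11 -3.03] push 6.34 6.6 19.3
[-2.62 -6.77 -2.53] push 7.02 7.26 19.35
```

Emit:
arm_command(translation=[[-0.001,0,0.001],[-0.001,0,0.001],[-0.001,0,0.001],[-0.001,0,0.001],[-0.001,0,0.001]], rotation=[[0,0,0],[0,0,0],[0,0,0],[0,0,0],[0,0,0]], grip=[1,1,1,1,1])

```text
time_s: 19.9
position: [0.5977, -0.0888, 0.0756]
tcp_rot: [[0.639, -0.0, 0.769], [-0.769, -0.002, 0.639], [0.001, -1.0, -0.001]]
force: [-3.6, -5.8, -2.9]
opening: 0.274
```

Emit:
arm_command(translation=[[0,0,0],[0,0,0],[0,0,0],[0,0,0],[0,0,0]], rotation=[[0,0,0],[0,0,0],[0,0,0],[0,0,0],[0,0,0]], grip=[1,1,1,1,1])

```text
time_s: 20.4
position: [0.5977, -0.0888, 0.0756]
tcp_rot: [[0.639, -0.0, 0.769], [-0.769, -0.002, 0.639], [0.001, -1.0, -0.001]]
force: [-2.0, -7.1, -3.0]
opening: 0.272
```

Emit:
arm_command(translation=[[0,0,0],[0,0,0],[0,0,0],[0,0,0]], rotation=[[0,0,0],[0,0,0],[0,0,0],[0,0,0]], grip=[1,1,1,1])

```text
time_s: 20.8
position: [0.5977, -0.0888, 0.0756]
tcp_rot: [[0.639, -0.0, 0.769], [-0.769, -0.002, 0.639], [0.001, -1.0, -0.001]]
force: [-2.8, -6.5, -3.8]
opening: 0.272
```

```bash
echo "((-.001,0,.001),0)," >> log.txt
python3 - <<'E'
from trk import *
st(); ey=D(YAW+90)
for i in range(3):
    s=bot.read_state(); F=np.array(s['force']); print(F.round(2),'push',-(F[:2]@ey).round(2),s['time_s']); c=cap('wrist')
cv2.imwrite('pics/w7.png',c['image'])
E
```

```text
t 20.8 p [ 0.5977 -0.0888  0.0756] th -0.77 polar th -0.774 r 0.0498 F tool [ 3.2  3.8 -6.3] M [-1.17 -0.05 -0.71]
[-2.8  -6.49 -3.76] push 6.75 20.8
[-2.63 -6.45 -3.43] push 6.7 20.85
[-1.73 -6.62 -3.21] push 6.77 20.9
```

View pics/w7.png

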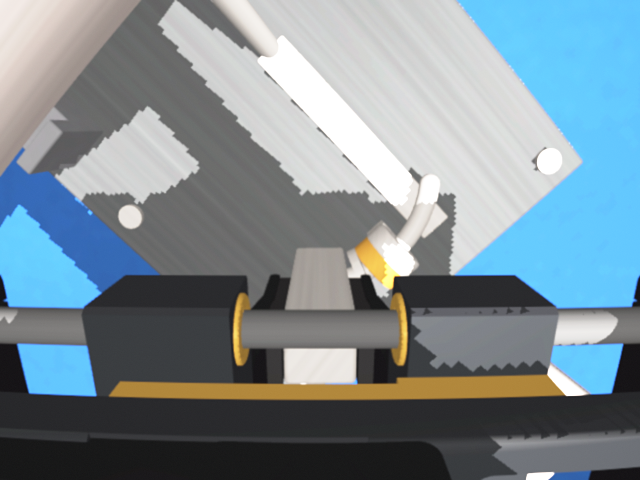

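The view shows the collar against the bush at about (375,265) and the point curled over the lever tail at about (428,190). The push held steady at 6.2 to 7 N for over 2 s. Next I ease off, set the foot on the plate and let go.

Emit:
arm_command(translation=[[0.003,0,-0.003],[0.006,0.004,-0.006],[0.008,0.009,-0.008],[0.008,0.009,-0.008]], rotation=[[0,0,0],[0,0,0],[0,0,0],[0,0,0]], grip=[1,1,1,1])

```text
time_s: 21.35
position: [0.5977, -0.0889, 0.0751]
tcp_rot: [[0.638, 0.0, 0.77], [-0.77, -0.001, 0.638], [0.001, -1.0, -0.0]]
force: [-2.4, -4.3, -0.8]
opening: 0.269
```

```bash
echo "((.008,.009,-.008),0)," >> log.txt
python3 - <<'E'
from trk import *
st(); s=bot.read_state(); print(np.round(s['force'],2),p.round(4))
E
```

```text
t 21.35 p [ 0.5977 -0.0889  0.0751] th -0.77 polar th -0.775 r 0.05 F tool [ 1.8  0.8 -4.6] M [-0.93 -0.06 -0.42]
[-2.35 -4.3  -0.8 ] [ 0.5977 -0.0885  0.0752]
```

Emit:
arm_command(translation=[[0.004,0.004,-0.004],[0.004,0.004,-0.004],[0.004,0.004,-0.004]], rotation=[[0,0,0],[0,0,0],[0,0,0]], grip=[1,1,1])

```text
time_s: 21.65
position: [0.5977, -0.0891, 0.0748]
tcp_rot: [[0.638, 0.0, 0.77], [-0.77, -0.0, 0.638], [0.0, -1.0, -0.0]]
force: [-1.7, -3.7, 0.9]
opening: 0.276
```

```bash
echo "((.004,.004,-.004),0)," >> log.txt
python3 - <<'E'
from trk import *
st(); s=bot.read_state(); print(np.round(s['force'],2),p.round(4))
E
```

```text
t 21.65 p [ 0.5977 -0.0891  0.0748] th -0.77 polar th -0.777 r 0.0501 F tool [ 1.8 -0.9 -3.7] M [-0.89 -0.06 -0.28]
[-1.7  -3.69  0.95] [ 0.5977 -0.0889  0.0749]
```

Emit:
arm_command(translation=[[0,0,0],[0,0,0],[0,0,0],[0,0,0],[0,0,0]], rotation=[[0,0,0],[0,0,0],[0,0,0],[0,0,0],[0,0,0]], grip=[0,0,0,0,0])

```text
time_s: 22.15
position: [0.5979, -0.0886, 0.0745]
tcp_rot: [[0.638, 0.0, 0.77], [-0.77, 0.0, 0.638], [-0.0, -1.0, 0.0]]
force: [-0.4, 0.2, -0.2]
opening: 0.498
```

Emit:
arm_command(translation=[[0,-0.05,0],[0,-0.15,0],[0,-0.4,0],[0,-0.8,0],[0,-1,0]], rotation=[[0,0,0],[0,0,0],[0,0,0],[0,0,0],[0,0,0]], grip=[0,0,0,0,0])

```text
time_s: 22.65
position: [0.5989, -0.0893, 0.1575]
tcp_rot: [[0.638, 0.004, 0.77], [-0.77, -0.001, 0.638], [0.003, -1.0, 0.002]]
force: [1.5, -0.9, -0.8]
opening: 0.501
```

```bash
echo "((0,-1,0),0)," >> log.txt
python3 - <<'E'
from trk import *
st(); s=bot.read_state(); print(np.round(s['force'],2),s['opening'],p.round(4))
Cs={}
for n in ['wrist','scene','side']:
    c=cap(n); Cs[n]=c; cv2.imwrite(f'pics/{n}9.png',c['image'])
    print(n,[(t,[(a,q.tolist()) for a,q in spot(n,t)[:5]]) for t in ['hook_grip','hook_tip','hook_collar']])
    h=YAW+np.degrees(-.775); g=np.append(AC+.05*D(h),.054)
    ro=lambda v:g+np.append(v[0]*D(h)+v[1]*D(h+90),v[2])
    print(' pred grip,tip,collar',proj(c,[g,ro((-.0465,.0499,-.024)),ro((-.005,.0217,-.024))]).round(1).tolist())
E
```

```text
t 22.65 p [ 0.5989 -0.0893  0.1575] th -0.77 polar th -0.761 r 0.051 F tool [1.7 0.8 0.5] M [ 0.04  0.01 -0.03]
[ 1.49 -0.95 -0.77] 0.5010803030806418 [ 0.5977 -0.0889  0.1549]
wrist [('hook_grip', [(0.88, [319.3, 245.2])]), ('hook_tip', [(0.78, [394.7, 165.0]), (0.55, [341.9, 136.4])]), ('hook_collar', [(0.66, [349.9, 229.8])])]
 pred grip,tip,collar [[318.1, 243.8], [396.0, 164.5], [350.8, 227.0]]
scene [('hook_grip', [(0.94, [319.9, 270.1]), (0.94, [292.7, 389.7]), (0.87, [149.9, 397.1]), (0.76, [174.2, 294.8]), (0.45, [388.7, 168.5])]), ('hook_tip', [(0.79, [114.4, 414.7]), (0.71, [337.8, 256.9]), (0.61, [163.1, 327.5]), (0.59, [290.4, 431.4])]), ('hook_collar', [(0.96, [330.4, 272.0]), (0.81, [142.7, 399.8]), (0.73, [169.5, 305.5]), (0.6, [285.5, 403.3]), (0.52, [275.4, 233.1])])]
 pred grip,tip,collar [[321.2, 270.4], [337.5, 256.6], [330.1, 273.0]]
side [('hook_grip', [(0.88, [317.8, 227.9]), (0.86, [428.0, 165.5]), (0.82, [436.4, 214.5]), (0.75, [269.7, 215.0])]), ('hook_tip', [(0.65, [441.0, 168.7]), (0.61, [438.4, 204.3]), (0.57, [301.7, 244.9]), (0.48, [307.9, 236.4])]), ('hook_collar', [(0.81, [441.1, 218.6]), (0.66, [430.2, 172.3])])]
 pred grip,tip,collar [[317.9, 224.9], [303.1, 247.0], [310.3, 234.8]]
```

Run:
```python
from h import *
c=cap('wrist'); h=YAW+np.degrees(-.775); g=np.append(AC+.05*D(h),.096)
q=[g+np.append(.012*a*D(h)+.012*b*D(h+90),0) for a,b in [(1,1),(1,-1),(-1,-1),(-1,1)]]
print('pred top',proj(c,q).round(1).tolist())
im=c['image'].astype(int).min(2); P=proj(c,q); x0,y0=P.min(0).astype(int)-12; x1,y1=P.max(0).astype(int)+12; print(x0,y0,x1,y1)
cy,cx=int(P[:,1].mean()),int(P[:,0].mean()); print(im[cy,x0:x1].tolist()); print(im[y0:y1,cx].tolist())
s=bot.read_state(); print(s['time_s'],np.round(s['force'],1),np.abs(s['qvel']).max())
```

```text
pred top [[343.3, 293.5], [296.7, 293.3], [296.2, 248.5], [344.3, 248.7]]
284 236 356 305
[98, 97, 97, 97, 97, 97, 96, 95, 96, 96, 93, 98, 125, 169, 194, 206, 211, 215, 215, 214, 215, 216, 217, 218, 217, 218, 217, 216, 213, 213, 212, 212, 212, 212, 212, 214, 216, 216, 216, 215, 214, 212, 209, 208, 209, 211, 214, 216, 217, 216, 214, 213, 214, 213, 213, 212, 211, 205, 189, 141, 107, 99, 103, 112, 107, 102, 101, 101, 100, 99, 99, 98]
[142, 141, 143, 142, 144, 143, 143, 143, 141, 142, 143, 142, 142, 146, 170, 198, 212, 217, 219, 218, 218, 217, 216, 215, 213, 212, 213, 215, 213, 213, 213, 213, 214, 215, 216, 216, 217, 215, 216, 215, 213, 212, 210, 207, 207, 207, 217, 244, 255, 255, 255, 255, 255, 255, 255, 255, 255, 255, 252, 215, 198, 198, 199, 199, 201, 200, 201, 200, 200]
23.3 [-0.2 -0.4 -0.7] 0.2491145558771741
```

```bash
python3 -c "
from rig import bot
print(bot.hand_in())"
```

```text
the job is handed in; nothing more can be done
None
```

The lever is locked down and the job is handed in at about 23 s of the 72 s allowed. I took the steel C-hook by its handle and turned it through the eye along its arc. No force showed in the eye until the collar met the bush, at a yaw of about -0.78 rad. I pressed up to 7 N in small steps. The push read 5.8 to 7.3 N for over 2 s, settling near 6.8 N. I then eased off, set the foot on the plate, let go and lifted clear.

**Last checks:**
- **Hook position:** after release the handle's left and right edges are within half a pixel of where they should be. The networks put the tip above the lever tail within 1 to 3 pixels in all three pictures. The collar was seen against the bush while it was pressed.
- **Robot:** it was reading almost no force, and the fingertips are well above the handle.

**What disagreed or was not checked:**
- My first fixture fix was 1 to 2 mm off, so I corrected it from a closer picture before going in.
- While pressing there was a sideways force of 2 to 3 N (one reading 3.6 N) as well as the push. The horizontal total stayed near 7 N.
- The side camera's network missed the collar after release.
- I did not look again at the bystanders. The arm did not touch them in any reading.

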